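# Sort tagged reagent cartridges into pass and reject docks

## Task

Sort the two tagged reagent cartridges by pushing them along the bench, never lifting or tipping them: slide the green-tagged one fully home against the back of the dock with the green marker, and the red-tagged one fully home in the dock with the red marker. Once both are home, slide the orange gate of the red-marked dock fully shut across its mouth and leave the other dock's gate open. Do not disturb the untagged cartridge, the bottles, the pen or the tip box.

Things in the scene. Friction and masses are not known exactly. Their poses are not given: they have to be found in the camera images.
- cartridge_green: square reagent cartridge, 80 x 80 x 32 mm, about 0.3 kg, loose on the bench; white with a dark grey skirt, a green 64 x 34 mm tag on its top and a row of four dark dots beside the tag. Origin: centre of its underside; z up, x and y along its sides. Too wide for most grippers: push it by its sides.
- cartridge_red: square reagent cartridge, 80 x 80 x 32 mm, about 0.3 kg, loose on the bench; white with a dark grey skirt, a red 64 x 34 mm tag on its top and a row of four dark dots beside the tag. Origin: centre of its underside; z up, x and y along its sides. Too wide for most grippers: push it by its sides.
- dock_left: nest fixed on the robot's left, open towards mid-bench, no step. Origin: on the bench, where the centre of a fully home cartridge lies. x points inwards (about world +y). Walls 24 mm high, 86 mm apart, x -46 to 44 mm (flared to 104 mm beyond x = -28); stop face at x = 40 mm, marker deck behind it to 90 mm. Gate crosses the mouth at x -48 to -56 mm, parked away from the robot (own -y).
- dock_right: nest fixed on the robot's right, open towards mid-bench, no step. Origin: on the bench, where the centre of a fully home cartridge lies. x points inwards (about world -y). Walls 24 mm high, 86 mm apart, x -46 to 44 mm (flared to 104 mm beyond x = -28); stop face at x = 40 mm, marker deck behind it to 90 mm. Gate crosses the mouth at x -48 to -56 mm, parked away from the robot (own +y).
- marker_green: green round marker, 44 mm across, 6 mm thick, fixed on the deck behind one of the docks: that is the pass dock. Origin: centre of its underside, 24 mm above the bench.
- marker_red: red round marker, 44 mm across, 6 mm thick, fixed on the deck behind the other dock: that is the reject dock. Origin: centre of its underside, 24 mm above the bench.
- gate_left (a joint): orange sliding gate of the left dock. Metres: 0 = parked fully open, 0.100 = fully shut; grows as it moves along the mouth towards the robot; light friction, stays where it is left.
- gate_right (a joint): orange sliding gate of the right dock. Metres: 0 = parked fully open, 0.100 = fully shut; grows as it moves along the mouth towards the robot; light friction, stays where it is left.
- gate_left_tab (a point): top centre of the left gate's upright orange tab, 49 mm above the bench: 10 mm thick along the travel, 26 mm wide across it, its foot 3 mm above the bench. It stands at the gate's end farther from the robot; the bar (60 mm long, 8 mm thick, 23 mm high) runs from it towards the robot. Push it from its far side along the dock's own +y.
- gate_right_tab (a point): top centre of the right gate's upright orange tab, 49 mm above the bench: 10 mm thick along the travel, 26 mm wide across it, its foot 3 mm above the bench. It stands at the gate's end farther from the robot; the bar (60 mm long, 8 mm thick, 23 mm high) runs from it towards the robot. Push it from its far side along the dock's own -y.
- cartridge_untagged: bystander: a cartridge like the others but with a grey label and no coloured tag, loose. Origin: centre of its underside.
- bottle_0: bystander: clear bottle with orange cap, 54 mm diameter, 105 mm high, loose. Origin: centre of its underside.
- bottle_1: bystander: clear bottle with orange cap, 54 mm diameter, 105 mm high, loose. Origin: centre of its underside.
- marker_pen: bystander: blue pen lying flat, about 138 x 11 x 11 mm, loose. Origin: near its middle, on its underside, x along the pen.
- tip_box: bystander: blue pipette-tip box, 120 x 85 x 50 mm, loose. Origin: centre of its underside.

How it is judged:
By the outcome, as a careful person would: the job done as asked, in the order asked, and still so for the second after the job is handed in, with the robot touching nothing.
It also fails if it takes over 72 s, if anything falls off the work surface, if the arm or the gripper's body presses on something with over 40 N, if the wrist force passes 120 N, or if a joint passes its speed limit or range.

## Robot

A 6-joint arm with a two-finger parallel gripper is mounted at the origin on the work surface. World frame = base frame: x ahead of the robot, y to its left, z up, the work surface at z = 0. Lengths are in m, angles in rad, forces in N, time in s.
With the tool pointing down it reaches from about 0.35 to 0.975 m from the base axis. Payload 17.4 kg.
Tool frame: the origin (TCP) lies at the very end of the fingers, on their centre line; the grasp point (between the pads) lies 19 mm behind it; z points along the fingers, y is the line along which they close (so a half turn about z gives the same grasp; the last joint's range is limited). The gripper opens to 85 mm and grips with 20 to 120 N. Pads are 22 mm wide; open, the fingers measure 114 mm over their backs; the gripper's body (76 mm by 85 mm) begins 54 mm behind the grasp point. The pads swing forward as they close: fully open they stand 13 mm farther back than shut.
Start: joints at [1.26, 0.116, 1.442, -0, 1.584, -0.038], TCP at [0.182, 0.65, 0.231] pointing down, gripper open.
Joint ranges: [-2.83, 2.83], [-0.83, 2.19], [0.07, 2.5], [-1.14, 4.28], [0.01, 3], [-2.97, 2.97]. Speed limits (rad/s): [1.89, 1.89, 2.22, 3.14, 3.14, 3.14].

## Interface

Orientations are given as a unit quaternion [w, x, y, z].
In Python, from station import manip gives the robot as it stands. The module is installed in compiled form; this text tells all that it offers.
- The arm moves only by the shell command python3 -m inch 'ROWS' [FORCE]. ROWS is JSON, one flat list of numbers, 7 for each row, row after row: the shift along the tool's x, y, z in units of 4 cm (1.0 is 4 cm), then the turn, a rotation vector about the tool's x, y, z in units of 6 degrees (1.0 is 6 degrees), then the opening, from -1 (shut) to 1 (fully open). In form: [tx, ty, tz, wx, wy, wz, gripper, tx, ty, tz, wx, wy, wz, gripper, ...]. A call has 1 to 10 rows; each row shifts and turns the commanded pose from where the row before left it, along the tool's axes as they then stand; what a row does not reach is not made up. A row lasts 1/12 s, in which the tool goes at most 41.7 mm and 7.16 degrees, less where a joint would pass 70% of its speed; a pose out of reach is approached as far as the arm can. A call with a number of a shift or a turn outside -1 to 1 is refused whole. A call with a gripper value outside its range is refused whole. The fingers move at their own pace and stop on an object; FORCE is the grip in N (left out, the last holds). Time passes only in rows, so rows that do not move let the fingers close. It gives the time, the measured TCP pose, the force, the opening and the grip force at its end, in the units of the state.
- manip.get_state(): the state, without advancing time (a new reading comes with each control period).
- manip.camera(name): name is "scene" or "side" or "wrist"; returns a dict with "img" (384x512x3 uint8, red, green, blue), "fx", "fy", "cx", "cy" (pixels), "rvec" (rotation vector, rad) and "tvec" (3), from world to camera coordinates, as OpenCV has them. Camera axes: x right, y down, z forward; pixel columns grow to the right and rows downward; lengths in m; the calibration is good to about 2 mm. A picture is of the moment at which its call begins. There is no depth.
- manip.sign_off(): hands the job in; it is judged then, once.
Trained networks look in the newest picture that a camera, given by its name, has taken for a name from the list of things; names that differ only in an ending like _2 or _b are one class to them, and where a whole thing is asked for, a point or a joint stands for the part that bears it (a point fixed in the world has none). Each returns a list of dicts, best first, with "confidence" (0 to 1); they miss things now and then, are a little off and sometimes report something else, mostly with a low value. They report only what shows in the picture. A call takes as long as a camera call.
- manip.recognise(query, camera): "pixel" ([column, row] in pixels, amid what is visible of it).
- manip.silhouettes(query, camera): "region" (384x512 bool, what is visible of it) and "pixel" ([column, row] in pixels, amid what is visible of it).
- manip.landmark_of(query, camera): "pixel" ([column, row] in pixels: a listed point, or the origin of a listed thing).
The state is a dict: "time_s": time; "qpos": joint angles; "qd": joint speeds; "joint_torque": joint torques, N m; "tool_pos": TCP position; "ee_rot": TCP orientation; "ft_force": force on the tool from outside, world axes, zero at the start; "moment": the same for the moment, N m; "width": finger opening in m; "grasp_force": force on a finger pad.
Only numpy, scipy, OpenCV 4.12 (cv2) and the standard library are available. Lean on these libraries where they do the work, as an engineer would, in place of code of your own. Each camera call takes 0.05 s, during which the arm holds its last target. There are 200 camera calls.

## Working session

There is one attempt and no reset: what is moved stays moved. The work goes in short steps, Python scripts to look and compute and a shell command to move; the robot and the scene stay as the last step left them, time stands still between calls to the robot, and variables do not carry over. Pictures are saved under pics/ and viewed, at most 10 in all, crops included, and the job is handed in when it is done.

```bash
mkdir -p pics; cat > h.py <<'E'
import numpy as np, cv2
from station import manip
def ray(c,px):
    R,_=cv2.Rodrigues(np.array(c["rvec"],float)); t=np.array(c["tvec"],float).ravel()
    d=R.T@np.array([(px[0]-c["cx"])/c["fx"],(px[1]-c["cy"])/c["fy"],1.]); return -R.T@t,d
def at(c,px,z):
    o,d=ray(c,px); return (o+d*(z-o[2])/d[2])
def proj(c,P):
    p,_=cv2.projectPoints(np.array(P,float).reshape(-1,3),np.array(c["rvec"],float),np.array(c["tvec"],float),np.array([[c["fx"],0,c["cx"]],[0,c["fy"],c["cy"]],[0,0,1.]]),None); return p.reshape(-1,2)
def save(c,name,s=1.5):
    cv2.imwrite("pics/"+name,cv2.resize(c["img"][:,:,::-1],None,fx=s,fy=s))
E
python3 - <<'E'
from h import *
np.set_printoptions(precision=4,suppress=True)
s=manip.get_state();print(s["time_s"],s["tool_pos"],s["ee_rot"],s["width"])
Z=dict(cartridge_green=0,cartridge_red=0,cartridge_untagged=0,dock_left=0,dock_right=0,marker_green=.024,marker_red=.024,gate_left_tab=.049,gate_right_tab=.049,bottle_0=0,marker_pen=0,tip_box=0)
for n in ("scene","side"):
    c=manip.camera(n);save(c,n+"0.png");print(n,ray(c,(256,192)))
    for k,z in Z.items():
        for r in manip.landmark_of(k,n)[:3]:
            if r["confidence"]>.3: print(k,round(r["confidence"],2),np.round(r["pixel"]),at(c,r["pixel"],z)[:2])
E
```

```text
0.0 [0.1818 0.6499 0.2306] [-0.0001  0.136   0.9907 -0.0006] 0.0855052730502295
scene (array([1.2678, 0.0498, 1.1506]), array([-0.574 , -0.0242, -0.8186]))
cartridge_green 0.67 [247. 240.] [ 0.6364 -0.0059]
cartridge_red 0.86 [248. 194.] [ 0.4688 -0.008 ]
cartridge_untagged 0.89 [316. 276.] [0.7483 0.1909]
dock_left 0.67 [336. 194.] [0.4656 0.2705]
dock_right 0.74 [158. 197.] [ 0.4845 -0.2941]
marker_green 0.58 [142. 196.] [ 0.4984 -0.3381]
marker_red 0.7 [250. 197.] [ 0.4956 -0.0028]
marker_red 0.51 [360. 194.] [0.4806 0.3417]
gate_left_tab 0.69 [321. 218.] [0.5862 0.2107]
gate_right_tab 0.52 [172. 224.] [ 0.6134 -0.2254]
bottle_0 0.98 [350. 161.] [0.332  0.3269]
bottle_0 0.86 [115. 255.] [ 0.6902 -0.3906]
marker_pen 0.69 [175. 154.] [ 0.3051 -0.2651]
tip_box 0.72 [394. 254.] [0.677  0.4201]
tip_box 0.51 [175. 156.] [ 0.3165 -0.2613]
side (array([ 0.0019, -0.6196,  0.8052]), array([ 0.4791,  0.5906, -0.6498]))
cartridge_green 0.86 [294. 206.] [0.6435 0.0008]
cartridge_red 0.79 [241. 239.] [ 0.4498 -0.0118]
cartridge_untagged 0.84 [280. 154.] [0.776 0.216]
dock_left 0.55 [192. 177.] [0.4834 0.2823]
dock_left 0.38 [180. 161.] [0.4965 0.373 ]
dock_right 0.7 [328. 299.] [ 0.4957 -0.281 ]
marker_green 0.56 [355. 315.] [ 0.4974 -0.3544]
marker_red 0.69 [179. 161.] [0.4806 0.3475]
gate_left_tab 0.46 [232. 160.] [0.5938 0.229 ]
gate_right_tab 0.84 [347. 248.] [ 0.6075 -0.2242]
bottle_0 0.92 [140. 185.] [0.3414 0.3413]
bottle_0 0.74 [418. 289.] [ 0.6835 -0.3896]
marker_pen 0.91 [267. 333.] [ 0.33   -0.2629]
marker_pen 0.4 [278. 155.] [0.767 0.213]
tip_box 0.9 [222. 133.] [0.698  0.4307]
```

View pics/scene0.png

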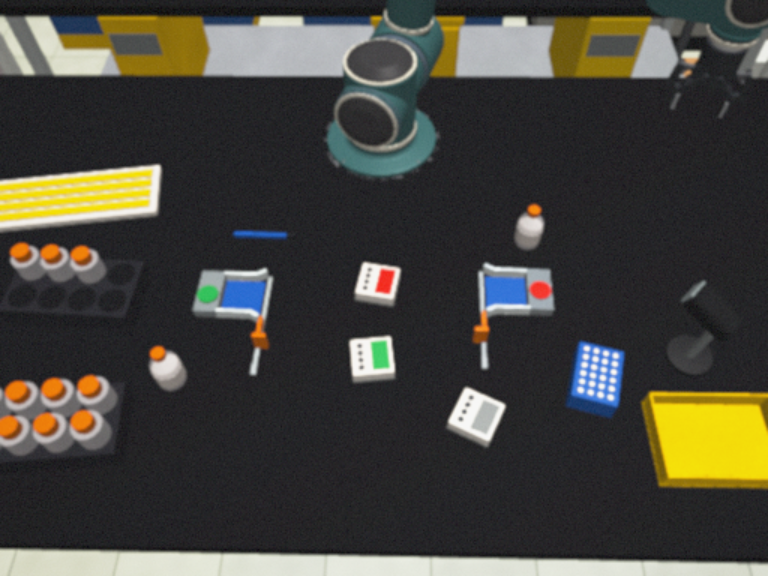

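View pics/side0.png

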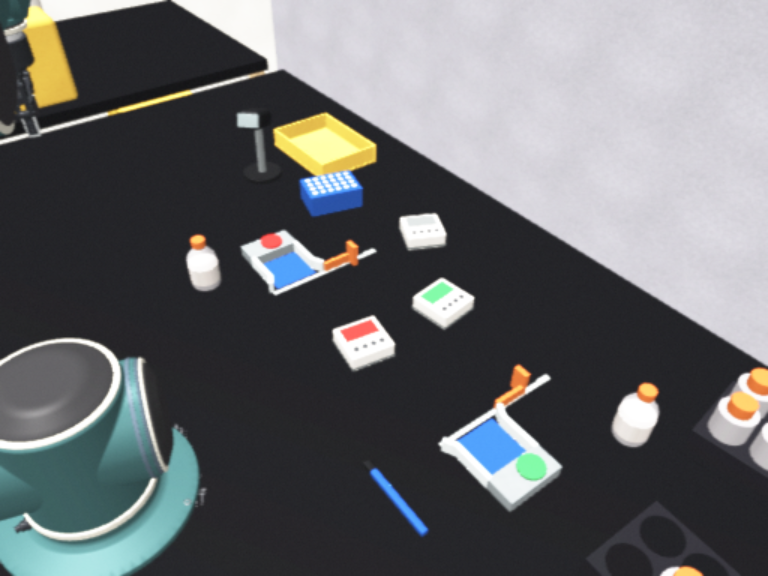

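Green dock is the right one, with its marker at (208,294) in the upscaled scene picture. Red dock is the left one, marker at (540,290). The red cartridge (378,284) and green cartridge (372,358) sit mid-bench. Next I'll refine the poses by fitting models.

```bash
cat > fit.py <<'E'
from h import *
from scipy.optimize import minimize
def box(x0,x1,y0,y1,z0,z1): return [[x,y,z] for x in(x0,x1) for y in(y0,y1) for z in(z0,z1)]
CART=[box(-.04,.04,-.04,.04,0,.032)]
def render(c,boxes,p):
    C,S=np.cos(p[2]),np.sin(p[2]); m=np.zeros((384*4,512*4),np.uint8)
    for b in boxes:
        b=np.array(b); w=np.c_[p[0]+C*b[:,0]-S*b[:,1],p[1]+S*b[:,0]+C*b[:,1],b[:,2]]
        cv2.fillConvexPoly(m,cv2.convexHull(np.round((proj(c,w)+.5)*4).astype(np.int32)),1)
    return cv2.resize(m.astype(np.float32),(512,384),interpolation=cv2.INTER_AREA)
def fit(obs,boxes,p0,yaws=(0,)):
    def cost(p):
        s=0
        for c,r in obs:
            m=render(c,boxes,p); s+=1-np.minimum(m,r).sum()/np.maximum(m,r).sum()
        return s/len(obs)
    best=None
    for y in yaws:
        q=[p0[0],p0[1],p0[2]+y]
        r=minimize(cost,q,method="Nelder-Mead",options=dict(initial_simplex=np.array([q,[q[0]+.012,q[1],q[2]],[q[0],q[1]+.012,q[2]],[q[0],q[1],q[2]+.1]]),xatol=1e-4,fatol=1e-4))
        if best is None or r.fun<best.fun: best=r
    return best.x,best.fun
def blob(c,col):
    a=c["img"].astype(int);R,G,B=a[...,0],a[...,1],a[...,2]
    m={"red":(R>140)&(G<80)&(B<80)&(R-G>90),"green":(G>120)&(R<90)&(B<140)&(G-R>70),"orange":(R>130)&(G>45)&(B<70)&(R-G>50)&(R-B>90)}[col]
    n,l,s,ce=cv2.connectedComponentsWithStats(m.astype(np.uint8)); return [(s[i,4],ce[i]) for i in range(1,n) if s[i,4]>25]
E
python3 - <<'E'
from fit import *
np.set_printoptions(precision=4,suppress=True)
cs={n:manip.camera(n) for n in("scene","side")}
t=.006
W=[box(-.046,.044,.043,.043+t,0,.024),box(-.046,.044,-.043-t,-.043,0,.024),box(.04,.09,-.049,.049,0,.024),box(-.046,.04,-.043,.043,0,.001)]
for k,b,p0,ys in (("cartridge_green",CART,(.64,-.003,0),(-.4,0,.4)),("cartridge_red",CART,(.46,-.01,0),(-.4,0,.4)),("cartridge_untagged",CART,(.76,.2,0),(-.4,0,.4)),("dock_left",W,(.48,.28,1.57),(0,)),("dock_right",W,(.49,-.285,-1.57),(0,))):
    obs={}
    for n,c in cs.items():
        rs=manip.silhouettes(k,n)
        best=min((r for r in rs if r["confidence"]>.2),key=lambda r:np.linalg.norm(at(c,r["pixel"],.02)[:2]-p0[:2]),default=None)
        if best: obs[n]=(c,best["region"].astype(np.float32)); 
    for g in (["scene"],["side"],["scene","side"]):
        if all(n in obs for n in g): print(k,g,*fit([obs[n] for n in g],b,p0,ys))
for n,c in cs.items():
    for col,z in(("red",.031),("green",.031),("orange",.03)):
        for a,ce in blob(c,col): print(n,col,a,ce.round(1),at(c,ce,z)[:2])
E
```

```text
cartridge_green ['scene'] [ 0.6401 -0.0039  0.1205] 0.04644078016281128
cartridge_green ['side'] [ 0.6463 -0.001   0.1729] 0.12036842107772827
cartridge_green ['scene', 'side'] [ 0.6414 -0.0034  0.1256] 0.09928840398788452
cartridge_red ['scene'] [ 0.4587  0.0041 -0.1753] 0.06556940078735352
cartridge_red ['side'] [ 0.4664  0.0055 -0.1713] 0.05295276641845703
cartridge_red ['scene', 'side'] [ 0.4633  0.0041 -0.1583] 0.09005489945411682
cartridge_untagged ['scene'] [ 0.7583  0.1931 -0.4441] 0.06483316421508789
cartridge_untagged ['side'] [ 0.765   0.1965 -0.461 ] 0.05819791555404663
cartridge_untagged ['scene', 'side'] [ 0.7608  0.1932 -0.4631] 0.09275373816490173
dock_left ['scene'] [0.4699 0.2664 1.5691] 0.2868439555168152
dock_left ['side'] [0.4765 0.2688 1.557 ] 0.28964734077453613
dock_left ['scene', 'side'] [0.4748 0.2678 1.589 ] 0.30347776412963867
dock_right ['scene'] [ 0.4868 -0.2779 -1.599 ] 0.2440078854560852
dock_right ['side'] [ 0.4915 -0.2815 -1.5929] 0.28536051511764526
dock_right ['scene', 'side'] [ 0.4889 -0.2792 -1.602 ] 0.28134092688560486
scene red 109 [256.4 187.2
[... 458 characters left out ...]
[320.7 219.2] [0.5787 0.2118]
scene orange 117 [172.5 223.1] [ 0.5984 -0.2293]
scene orange 79 [104.6 235. ] [ 0.6416 -0.4237]
scene orange 154 [ 58.8 256.6] [ 0.7136 -0.5394]
scene orange 159 [ 34.5 258.3] [ 0.72   -0.6073]
scene orange 155 [ 10.4 260.1] [ 0.7268 -0.6742]
scene orange 164 [ 54.2 280.2] [ 0.7856 -0.5322]
scene orange 162 [ 29.5 282.1] [ 0.7922 -0.5989]
scene orange 143 [  5.4 283.8] [ 0.7984 -0.6637]
side orange 33 [132.4 162.6] [0.3592 0.4165]
side orange 125 [230.4 171.4] [0.5707 0.2046]
side orange 142 [344.8 254.6] [ 0.6014 -0.2269]
side orange 79 [504.6 257.7] [ 0.9044 -0.4693]
side orange 37 [430.1 264.3] [ 0.7412 -0.3712]
side orange 81 [492.1 274.2] [ 0.8319 -0.4776]
```

```bash
python3 -m inch '[0,0,-0.3,0,0,1,1,0,0,-0.3,0,0,1,1,0,0,-0.3,0,0,1,1,0,0,0,0,0,1,1,0,0,0,0,0,1,1,0,0,0,0,0,1,1,0,0,0,0,0,1,1,0,0,0,0,0,1,1,0,0,0,0,0,1,1,0,0,0,0,0,1,1]'; python3 -m inch '[0,0,0,0,0,1,1,0,0,0,0,0,1,1,0,0,0,0,0,0.4,1,-1,0,0,0,0,0,0,-1,0,0,0,0,0,0,-1,0,0,0,0,0,0,-1,0,0,0,0,0,0,-1,0,0,0,0,0,0,-1,0,0,0,0,0,0,-1,0,0,0,0,0,0]'; python3 -m inch '[-0.5,1,0,0,0,0,0,-0.5,1,0,0,0,0,0,0,1,0,0,0,0,0,0,1,0,0,0,0,0,0,0.5,0,0,0,0,0,0,0,0,0,0,0,0]'
python3 - <<'E'
from h import *
c=manip.camera("wrist");save(c,"w0.png");print(ray(c,(256,192)),manip.get_state()["time_s"],manip.get_state()["tool_pos"],manip.get_state()["ee_rot"])
E
```

```text
time_s: 2.73
tool_pos: [0.1819, 0.65, 0.2673]
ee_rot: [0.0, 0.615, 0.788, -0.0]
ft_force: [0.7, 1.1, -0.2]
width: 0.0856
grasp_force: 0.0
time_s: 3.57
tool_pos: [0.1813, 0.3683, 0.2671]
ee_rot: [0.0, 0.707, 0.707, 0.0]
ft_force: [1.9, -0.4, 0.7]
width: 0.0426
grasp_force: 0.0
time_s: 4.07
tool_pos: [0.3594, 0.3319, 0.2665]
ee_rot: [0.0, 0.708, 0.706, -0.001]
ft_force: [0.2, -0.2, 0.9]
width: 0.0428
grasp_force: 0.0
(array([0.35863981, 0.40621416, 0.40876546]), array([ 0.00901685, -0.27780051, -0.96076155])) 4.1167 [0.35767362 0.33217729 0.26674391] [-2.98264062e-05  7.08174605e-01  7.06037026e-01 -6.67670679e-04]
```

View pics/w0.png

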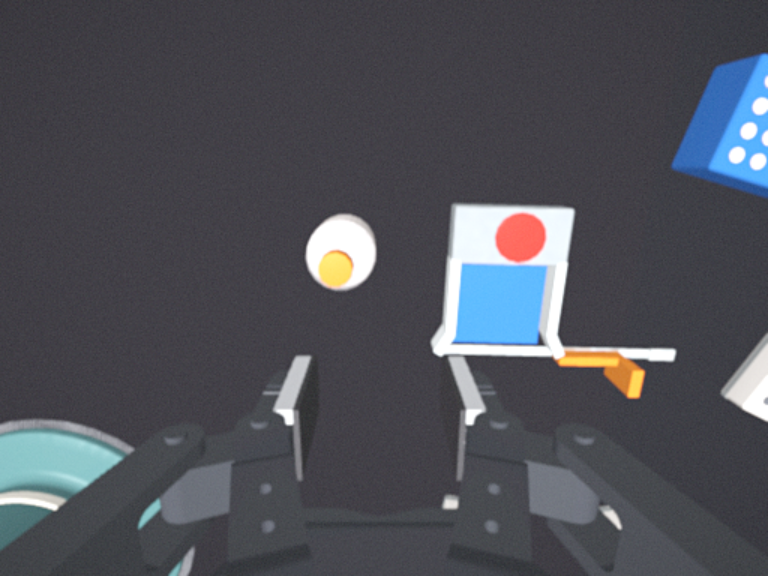

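The wrist picture shows the left dock clearly. The deck corners are near (453,204) and (574,208), the floor front corners near (456,343) and (538,343), and the gate tab top is at (635,383). The gripper fingers are visible at 43 mm opening.

```bash
cat > dock.py <<'E'
from fit import *
np.set_printoptions(precision=4,suppress=True)
def dock(c,yaw0,near):
    a=c["img"].astype(int);R,G,B=a[...,0],a[...,1],a[...,2]
    m=((B-R>90)&(B>120)).astype(np.uint8); n,l,s,ce=cv2.connectedComponentsWithStats(m)
    i=min((i for i in range(1,n) if s[i,4]>400),key=lambda i:np.linalg.norm(at(c,ce[i],0)[:2]-near))
    q=cv2.approxPolyDP(cv2.convexHull(np.argwhere(l==i)[:,::-1].astype(np.int32)),6,True)[:,0]
    r=cv2.minAreaRect(np.argwhere(l==i)[:,::-1].astype(np.float32))
    P=np.array([at(c,p,0.0)[:2] for p in q]); print("floor blob",s[i,4],q.tolist(),P.tolist())
    rs=[r for r in blob(c,"orange")]
    for A,ce2 in rs: print("orange",A,ce2,at(c,ce2,.049)[:2])
E
python3 - <<'E'
from dock import *
c=manip.camera("wrist")
dock(c,1.57,np.array([.48,.26]))
pts=np.array([(453,204),(574,208),(449,262),(572,265)])/1.5
print("deck z24",[at(c,p,.024)[:2] for p in pts])
print("wall front tops z24",[at(c,np.array(p)/1.5,.024)[:2] for p in((437,340),(560,345),(452,262),(566,264))])
print("marker",[at(c,np.array((521,238))/1.5,.03)[:2]])
print("tab",[at(c,np.array(p)/1.5,.049)[:2] for p in((642,370),(630,396))])
for k in("dock_left","gate_left_tab"):
    for r in manip.landmark_of(k,"wrist")[:1]: print(k,r["confidence"],r["pixel"],at(c,r["pixel"],.049 if"tab"in k else 0))
E
```

```text
floor blob 2924 [[365, 178], [358, 229], [303, 228], [309, 176]] [[0.514408174051448, 0.3083417076693843], [0.5122663401932075, 0.23054869190639346], [0.4304619551133728, 0.23238947131359308], [0.43530116229382604, 0.31148708110833545]]
orange 425 [410.3388 245.88  ] [0.5657 0.2271]
deck z24 [array([0.4191, 0.3693]), array([0.5222, 0.3656]), array([0.4178, 0.3189]), array([0.5266, 0.3158])]
wall front tops z24 [array([0.4098, 0.2447]), array([0.5248, 0.2393]), array([0.4205, 0.3189]), array([0.5212, 0.3168])]
marker [array([0.4775, 0.3411])]
tab [array([0.5894, 0.2259]), array([0.5829, 0.2   ])]
dock_left 0.83 [336.3, 202.1] [0.4767 0.2727 0.    ]
gate_left_tab 0.96 [421.6, 254.1] [0.5827 0.2149 0.049 ]
```

```bash
python3 -m inch '[-1,0.5,0,0,0,0,-0.1,-1,0.5,0,0,0,0,-0.1,-1,0.5,0,0,0,0,-0.1,-1,0.5,0,0,0,0,-0.1,-1,0.5,0,0,0,0,-0.1,-1,0.2,0,0,0,0,-0.1,-1,0,0,0,0,0,-0.1,-1,0,0,0,0,0,-0.1,-1,0,0,0,0,0,-0.1,-1,0,0,0,0,0,-0.1]'; python3 -m inch '[-0.5,0,0,0,0,0,-0.1,0,0,0,0,0,0,-0.1,0,0,0,0,0,0,-0.1]'
python3 - <<'E'
from dock import *
c=manip.camera("wrist");save(c,"w1.png")
for k,p0 in(("cartridge_red",(.463,.004,-.16)),("cartridge_green",(.642,-.003,.13))):
    for r in manip.silhouettes(k,"wrist")[:1]: print(k,r["confidence"],r["pixel"],*fit([(c,r["region"].astype(np.float32))],CART,p0,(-.1,.1)))
dock(c,-1.57,np.array([.49,-.28]))
for k in("dock_right","gate_right_tab"):
    for r in manip.landmark_of(k,"wrist")[:1]: print(k,r["confidence"],r["pixel"],at(c,r["pixel"],.049 if"tab"in k else 0))
E
```

```text
time_s: 5.1
tool_pos: [0.4563, -0.0546, 0.2679]
ee_rot: [0.001, 0.707, 0.707, 0.0]
ft_force: [0.8, 0.8, 0.5]
width: 0.0384
grasp_force: 0.0
time_s: 5.35
tool_pos: [0.4567, -0.0737, 0.2676]
ee_rot: [0.0, 0.708, 0.707, 0.0]
ft_force: [0.7, 0.0, 0.0]
width: 0.0387
grasp_force: 0.0
cartridge_red 0.67 [256.5, 100.0] [ 0.4617  0.0041 -0.1786] 0.029596924781799316
cartridge_green 0.59 [400.4, 107.6] [ 0.6413 -0.0025  0.1233] 0.058556199073791504
floor blob 2135 [[297, 312], [247, 311], [247, 267], [289, 267]] [[0.5274428060624891, -0.3217042510542617], [0.4457961563293042, -0.31959798286112007], [0.4464201393918427, -0.23876206174941433], [0.5116297290724596, -0.23890366036225683]]
orange 574 [351.6063 267.9164] [ 0.5907 -0.2119]
dock_right 0.97 [273.8, 289.3] [ 0.4888 -0.2788 -0.    ]
gate_right_tab 0.76 [359.5, 279.2] [ 0.6032 -0.2295  0.049 ]
```

View pics/w1.png

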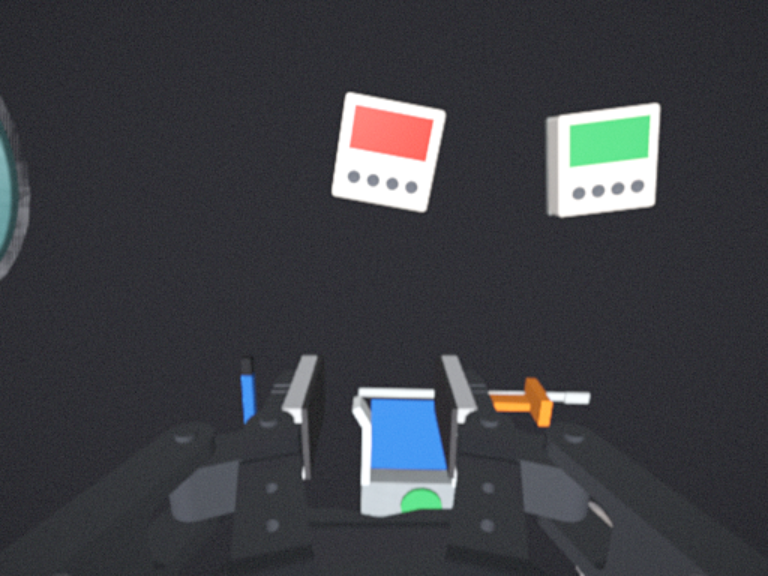

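Red is at about (0.462, 0.004) with yaw -10°. The left dock origin is about (0.470, 0.277) with its x axis at 88.2°. I'll lower behind red and push along the dock axis.

```bash
python3 -m inch '[-0.1,0.1,1,0,0,0.3,-0.1,0,0,1,0,0,0,-0.1,0,0,1,0,0,0,-0.1,0,0,1,0,0,0,-0.1,0,0,1,0,0,0,-0.1,0,0,0.8,0,0,0,-0.1,0,0,0.5,0,0,0,-0.1,0,0,0.13,0,0,0,-0.1,0,0,0,0,0,0,-0.1]'; python3 -m inch '[0.2,0,0,0,0,0,-0.1,0.2,0,0,0,0,0,-0.1,0.2,0,0,0,0,0,-0.1,0.2,0,0,0,0,0,-0.1,0.2,0,0,0,0,0,-0.1,0.2,0,0,0,0,0,-0.1,0.2,0,0,0,0,0,-0.1,0.2,0,0,0,0,0,-0.1,0.2,0,0,0,0,0,-0.1,0.2,0,0,0,0,0,-0.1]'
python3 - <<'E'
from fit import *
np.set_printoptions(precision=4,suppress=True)
for n in("wrist","scene"):
    c=manip.camera(n)
    for r in manip.silhouettes("cartridge_red",n)[:1]: print(r["confidence"],r["pixel"],*fit([(c,r["region"].astype(np.float32))],CART,(.465,.05,-.05),(-.1,.1)))
E
```

```text
time_s: 6.35
tool_pos: [0.4606, -0.077, 0.0092]
ee_rot: [-0.001, 0.718, 0.696, -0.001]
ft_force: [0.0, -0.5, -0.2]
width: 0.0383
grasp_force: 0.0
time_s: 7.18
tool_pos: [0.4637, 0.003, 0.0101]
ee_rot: [0.0, 0.718, 0.696, -0.0]
ft_force: [-0.3, -4.0, 3.0]
width: 0.0385
grasp_force: 2.3
0.59 [236.3, 150.9] [ 0.4585  0.054  -0.031 ] 0.04821354150772095
0.73 [267.2, 189.8] [ 0.4545  0.056  -0.0369] 0.08651816844940186
```

```bash
python3 -m inch '[0.3,0.012,0,0,0,0,-0.1,0.3,0.012,0,0,0,0,-0.1,0.3,0.012,0,0,0,0,-0.1,0.3,0.012,0,0,0,0,-0.1,0.3,0.012,0,0,0,0,-0.1,0.3,0.012,0,0,0,0,-0.1,0.3,0.012,0,0,0,0,-0.1,0.3,0.012,0,0,0,0,-0.1,0.3,0.012,0,0,0,0,-0.1,0.2,0.012,0,0,0,0,-0.1]'
python3 - <<'E'
from fit import *
np.set_printoptions(precision=4,suppress=True)
for n in("wrist",):
    c=manip.camera(n); save(c,"w2.png")
    for r in manip.silhouettes("cartridge_red",n)[:1]: print(r["confidence"],r["pixel"],*fit([(c,r["region"].astype(np.float32))],CART,(.465,.17,-.03),(-.1,.1)))
E
```

```text
time_s: 8.22
tool_pos: [0.4722, 0.1192, 0.0099]
ee_rot: [-0.0, 0.718, 0.696, -0.0]
ft_force: [0.2, -1.8, -0.8]
width: 0.0387
grasp_force: 0.7
0.64 [232.5, 150.9] [ 0.466   0.1701 -0.0301] 0.04983597993850708
```

View pics/w2.png

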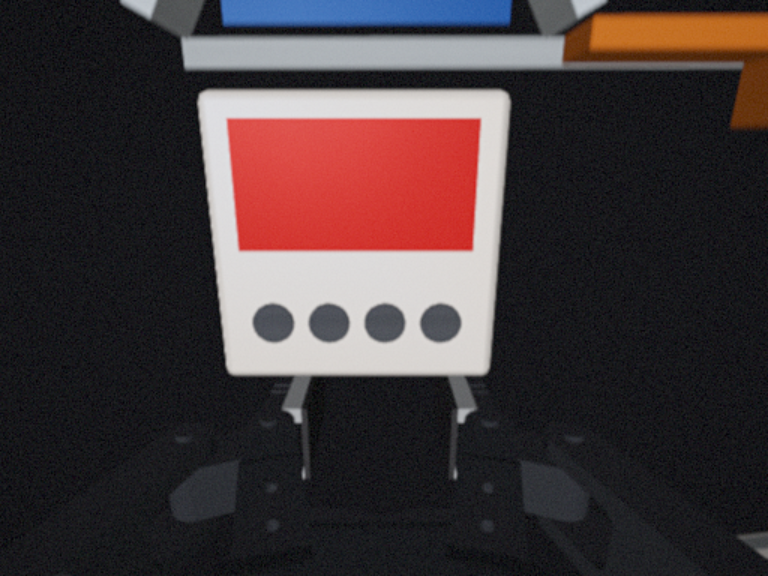

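```bash
python3 -m inch '[-0.2,0,0,0,0,0,-0.1,0,-0.15,0,0,0,0,-0.1,0.2,0,0,0,0,0,-0.1,0.3,0,0,0,0,0,-0.1,0.3,0,0,0,0,0,-0.1,0.3,0,0,0,0,0,-0.1,0.3,0,0,0,0,0,-0.1,0.3,0,0,0,0,0,-0.1,0.3,0,0,0,0,0,-0.1,0.3,0,0,0,0,0,-0.1]'; python3 -m inch '[0.2,0,0,0,0,0,-0.1,0.15,0,0,0,0,0,-0.1,0.1,0,0,0,0,0,-0.1,0.05,0,0,0,0,0,-0.1,0,0,0,0,0,0,-0.1]'
```

```text
time_s: 9.15
tool_pos: [0.469, 0.2036, 0.0102]
ee_rot: [0.0, 0.718, 0.696, -0.0]
ft_force: [-0.4, -4.4, 2.2]
width: 0.0388
grasp_force: 2.1
time_s: 9.57
tool_pos: [0.4695, 0.2225, 0.01]
ee_rot: [-0.0, 0.718, 0.696, 0.0]
ft_force: [-0.9, 0.3, 0.8]
width: 0.0383
grasp_force: 0.0
```

Advance in small steps until contact force rises.

```bash
for i in 1 ; do python3 -m inch '[0.05,0,0,0,0,0,-0.1,0.05,0,0,0,0,0,-0.1]'; python3 -m inch '[0.05,0,0,0,0,0,-0.1,0.05,0,0,0,0,0,-0.1]'; done
python3 - <<'E'
from fit import *
np.set_printoptions(precision=4,suppress=True)
for n in("wrist",):
    c=manip.camera(n); save(c,"w3.png")
    for r in manip.silhouettes("cartridge_red",n)[:1]: print(r["confidence"],r["pixel"],*fit([(c,r["region"].astype(np.float32))],CART,(.47,.27,-.03),(-.1,.1)))
E
```

```text
time_s: 9.73
tool_pos: [0.4697, 0.225, 0.0099]
ee_rot: [0.001, 0.718, 0.696, -0.001]
ft_force: [-1.2, -29.7, 10.3]
width: 0.0384
grasp_force: 15.2
time_s: 9.9
tool_pos: [0.4698, 0.2251, 0.0099]
ee_rot: [0.003, 0.718, 0.696, -0.004]
ft_force: [-5.2, -72.1, 23.5]
width: 0.0385
grasp_force: 35.9
0.75 [252.1, 152.2] [ 0.4701  0.2757 -0.0255] 0.04399627447128296
```

View pics/w3.png

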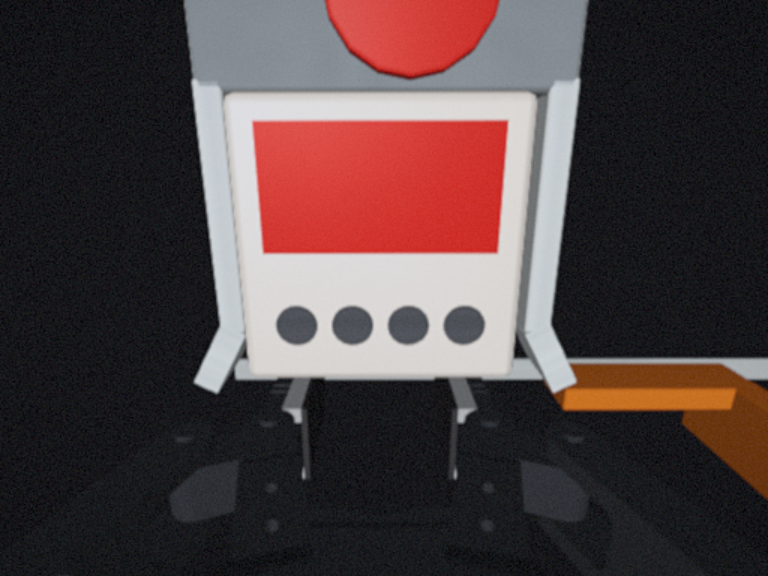

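Red is home: flush against the stop, centred between the walls, and held by a 72 N contact. I'll back off, rise and turn to get behind green.

```bash
python3 -m inch '[-0.2,0,0,0,0,0,-0.1,-0.4,0,0,0,0,0,-0.1,-0.6,0,0,0,0,0,-0.1,-0.8,0,-0.5,0,0,0,-0.1,-0.8,0,-1,0,0,0,-0.1,-0.8,0,-1,0,0,0,-0.1,-0.8,0,-1,0,0,-1,-0.1,-0.8,0,0,0,0,-1,-0.1,0,0,0,0,0,-1,-0.1,0,0,0,0,0,-1,-0.1]'; python3 -m inch '[0,0,0,0,0,-1,-0.1,0,0,0,0,0,-1,-0.1,0,0,0,0,0,-1,-0.1,0,0,0,0,0,-1,-0.1,0,0,0,0,0,-1,-0.1,0,0,0,0,0,-1,-0.1,0,0,0,0,0,-1,-0.1,0,0,0,0,0,-1,-0.1,0,0,0,0,0,-1,-0.1,0,0,0,0,0,-1,-0.1]'; python3 -m inch '[0,0,0,0,0,-1,-0.1,-0.8,0,0,0,0,-0.05,-0.1,-0.8,0,0,0,0,0,-0.1,-0.8,0,0,0,0,0,-0.1,-0.8,0,0,0,0,0,-0.1,-0.8,0,0,0,0,0,-0.1,-0.8,0,0,0,0,0,-0.1,-0.8,0,0,0,0,0,-0.1,-0.5,0,0,0,0,0,-0.1,0,0,0,0,0,0,-0.1]'
python3 - <<'E'
from dock import *
s=manip.get_state();q=s["ee_rot"];print(s["tool_pos"],np.degrees(2*np.arctan2(q[2],q[1])))
c=manip.camera("wrist"); save(c,"w4.png")
for r in manip.silhouettes("cartridge_green","wrist")[:1]: print(r["confidence"],r["pixel"],*fit([(c,r["region"].astype(np.float32))],CART,(.64,0,.12),(-.1,.1)))
E
```

```text
time_s: 10.83
tool_pos: [0.4673, 0.0387, 0.1284]
ee_rot: [0.001, 0.557, 0.83, 0.001]
ft_force: [0.1, 0.3, -1.0]
width: 0.0383
grasp_force: 0.0
time_s: 11.67
tool_pos: [0.467, 0.0403, 0.1276]
ee_rot: [-0.0, 0.066, 0.998, 0.0]
ft_force: [-0.2, 0.2, 0.2]
width: 0.0387
grasp_force: 0.0
time_s: 12.5
tool_pos: [0.7135, 0.0333, 0.1264]
ee_rot: [-0.0, 0.014, 1.0, 0.0]
ft_force: [-0.0, -0.3, -0.4]
width: 0.0386
grasp_force: 0.0
[0.7135 0.0333 0.1264] 178.4336421610024
0.89 [205.8, 106.5] [ 0.6423 -0.0017  0.1209] 0.024881303310394287
```

```bash
python3 -m inch '[0,-0.45,0,0,0,0,-0.1,0,-0.43,1,0,0,0,-0.1,0,0,1,0,0,0,-0.1,0,0,0.7,0,0,0,-0.1,0,0,0.2,0,0,0,-0.1,0,0,0,0,0,0,-0.1,0.2,0,0,0,0,0,-0.1,0.2,0,0,0,0,0,-0.1,0.2,0,0,0,0,0,-0.1,0.2,0,0,0,0,0,-0.1]'; python3 -m inch '[0.25,0,0,0,0,0,-0.1,0.25,0,0,0,0,0,-0.1,0.25,0,0,0,0,0,-0.1,0.25,0,0,0,0,0,-0.1,0.25,0,0,0,0,0,-0.1,0.25,0,0,0,0,0,-0.1,0.25,0,0,0,0,0,-0.1,0.25,0,0,0,0,0,-0.1,0.25,0,0,0,0,0,-0.1,0.15,0,0,0,0,0,-0.1]'
python3 - <<'E'
from dock import *
s=manip.get_state();q=s["ee_rot"];print(s["tool_pos"],np.degrees(2*np.arctan2(q[2],q[1])))
c=manip.camera("wrist")
for r in manip.silhouettes("cartridge_green","wrist")[:1]: print(r["confidence"],r["pixel"],*fit([(c,r["region"].astype(np.float32))],CART,(.54,0,0),(-.1,.1)))
E
```

```text
time_s: 13.43
tool_pos: [0.6783, -0.0, 0.0158]
ee_rot: [0.002, 0.013, 1.0, -0.0]
ft_force: [3.8, -2.1, 2.7]
width: 0.0386
grasp_force: 1.9
time_s: 14.27
tool_pos: [0.5808, 0.0026, 0.0134]
ee_rot: [-0.0, 0.013, 1.0, 0.0]
ft_force: [3.2, -0.1, 2.3]
width: 0.0381
grasp_force: 1.8
[0.5808 0.0026 0.0134] 178.46946824635498
0.73 [256.6, 149.6] [ 0.5294  0.0065 -0.0243] 0.05177605152130127
```

```bash
python3 -m inch '[0.2,0,0,0,0,0,-0.1,0.2,0,0,0,0,0,-0.1,0.2,0,0,0,0,0,-0.1,0.15,0,0,0,0,0,-0.1,0.09,0,0,0,0,0,-0.1,0,0,0,0,0,0,-0.1,-0.2,0,0,0,0,0,-0.1,-0.4,0,0,0,0,0,-0.1,0,0,-1,0,0,0,-0.1,0,0,-1,0,0,0,-0.1]'; python3 -m inch '[0,0,-1,0,0,1,1,0,0,-1,0,0,1,1,0,0,-1,0,0,1,1,0,0,-1,0,0,1,1,0,0,-0.3,0,0,1,1,0,0,0,0,0,1,1,0,0,0,0,0,1,1,0,0,0,0,0,1,1,0,0,0,0,0,1,1,0,0,0,0,0,1,1]'; python3 -m inch '[0,0,0,0,0,1,1,0,0,0,0,0,1,1,0,0,0,0,0,1,1,0,0,0,0,0,1,1,0,0,0,0,0,1,1,-0.5,-0.7,0,0,0,0,1,-0.5,-0.7,0,0,0,0,1,-0.3,-0.5,0,0,0,0,1,0,0,0,0,0,0,1]'
python3 - <<'E'
from dock import *
s=manip.get_state();q=s["ee_rot"];print(s["tool_pos"],np.degrees(2*np.arctan2(q[2],q[1])))
c=manip.camera("wrist"); save(c,"w5.png")
for r in manip.silhouettes("cartridge_green","wrist")[:1]: print(r["confidence"],r["pixel"],*fit([(c,r["region"].astype(np.float32))],CART,(.496,0,0),(-.1,.1)))
dock(c,-1.57,np.array([.49,-.28]))
for k in("dock_right","gate_right_tab"):
    for r in manip.landmark_of(k,"wrist")[:1]: print(k,r["confidence"],r["pixel"],at(c,r["pixel"],.049 if"tab"in k else 0))
E
```

```text
time_s: 15.2
tool_pos: [0.5721, 0.0028, 0.0917]
ee_rot: [-0.003, 0.013, 1.0, 0.0]
ft_force: [1.8, 0.5, 0.8]
width: 0.0386
grasp_force: 0.0
time_s: 16.03
tool_pos: [0.5732, 0.0028, 0.2653]
ee_rot: [-0.0, 0.514, 0.858, -0.0]
ft_force: [-0.3, 0.7, -0.4]
width: 0.0856
grasp_force: 0.0
time_s: 16.78
tool_pos: [0.4934, -0.0487, 0.2661]
ee_rot: [0.0, 0.717, 0.697, -0.0]
ft_force: [-1.1, 0.3, -0.1]
width: 0.0853
grasp_force: 0.0
[ 0.4934 -0.0487  0.2661] 88.38573521607465
0.61 [253.5, 119.9] [ 0.4943  0.0075 -0.0217] 0.027504563331604004
floor blob 2396 [[283, 282], [280, 325], [229, 325], [227, 281]] [[0.5343223987228823, -0.24098943572045198], [0.5294340625399997, -0.3222837706017475], [0.4451796250409688, -0.3198931010747854], [0.44635436966771946, -0.23668174517993426]]
orange 216 [323.1528 278.4074] [ 0.5849 -0.2049]
dock_right 0.84 [256.7, 305.2] [ 0.4919 -0.2827  0.    ]
gate_right_tab 0.91 [338.0, 292.8] [ 0.6066 -0.2286  0.049 ]
```

View pics/w5.png

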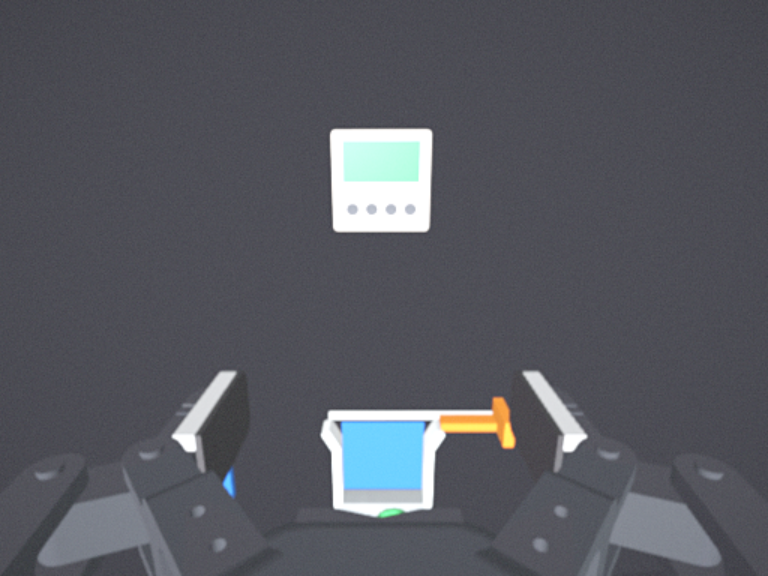

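Green is squared at (0.494, 0.008). The right dock origin is about (0.4885, -0.281) with its x axis at -91.7°. I'll go behind green and push it in along -y.

```bash
python3 -m inch '[0.8,0,0,0,0,0,-0.1,0.8,0,0,0,0,0,-0.1,0.8,0,0,0,0,0,-0.1,0.8,0,0.5,0,0,0,-0.1,0.14,0,1,0,0,0,-0.1,0,0,1,0,0,0,-0.1,0,0,1,0,0,0,-0.1,0,0,1,0,0,0,-0.1,0,0,1,0,0,0,-0.1,0,0,0.7,0,0,0,-0.1]'; python3 -m inch '[0,0,0.2,0,0,0,-0.1,0,0,0,0,0,0,-0.1,-0.2,0,0,0,0,0,-0.1,-0.2,0,0,0,0,0,-0.1,-0.2,0,0,0,0,0,-0.1,-0.25,0,0,0,0,0,-0.1,-0.25,0,0,0,0,0,-0.1,-0.25,0,0,0,0,0,-0.1,-0.25,0.01,0,0,0,0,-0.1,-0.25,0.01,0,0,0,0,-0.1]'; python3 -m inch '[-0.3,0.01,0,0,0,0,-0.1,-0.3,0.01,0,0,0,0,-0.1,-0.3,0.01,0,0,0,0,-0.1,-0.3,0.01,0,0,0,0,-0.1,-0.3,0.01,0,0,0,0,-0.1,-0.3,0.01,0,0,0,0,-0.1,-0.3,0.01,0,0,0,0,-0.1,-0.3,0.01,0,0,0,0,-0.1,-0.3,0,0,0,0,0,-0.1,-0.2,0,0,0,0,0,-0.1]'
python3 - <<'E'
from dock import *
for n in("wrist","scene","side"):
    c=manip.camera(n)
    for r in manip.silhouettes("cartridge_green",n)[:1]: print(n,r["confidence"],r["pixel"],*fit([(c,r["region"].astype(np.float32))],CART,(.49,-.15,0),(-.1,.1)))
E
```

```text
time_s: 17.82
tool_pos: [0.4977, 0.087, 0.0135]
ee_rot: [-0.001, 0.716, 0.698, -0.001]
ft_force: [-0.5, 0.2, -0.9]
width: 0.0384
grasp_force: 0.0
time_s: 18.65
tool_pos: [0.4977, 0.0113, 0.0098]
ee_rot: [0.0, 0.717, 0.698, 0.0]
ft_force: [-0.5, 4.7, 3.3]
width: 0.0382
grasp_force: 2.3
time_s: 19.48
tool_pos: [0.4975, -0.1051, 0.0094]
ee_rot: [-0.0, 0.717, 0.697, -0.0]
ft_force: [-0.1, 5.7, 5.8]
width: 0.0387
grasp_force: 2.7
wrist 0.59 [250.2, 304.9] [ 0.4844 -0.1617  0.2138] 0.644428551197052
scene 0.64 [194.7, 195.1] [ 0.492  -0.1645  0.094 ] 0.16887474060058594
side 0.75 [291.2, 258.7] [ 0.4968 -0.1562 -0.0528] 0.08526170253753662
```

```bash
python3 -m inch '[0.2,0,0,0,0,0,-0.1,0,-0.1,0,0,0,0,-0.1,-0.2,0,0,0,0,0,-0.1,-0.3,0,0,0,0,0,-0.1,-0.3,0,0,0,0,0,-0.1,-0.3,0,0,0,0,0,-0.1,-0.3,0,0,0,0,0,-0.1,-0.3,0,0,0,0,0,-0.1,-0.3,0,0,0,0,0,-0.1,-0.3,0,0,0,0,0,-0.1]'; python3 -m inch '[-0.3,0,0,0,0,0,-0.1,-0.2,0,0,0,0,0,-0.1,-0.15,0,0,0,0,0,-0.1,-0.1,0,0,0,0,0,-0.1,-0.1,0,0,0,0,0,-0.1,-0.05,0,0,0,0,0,-0.1]'
python3 - <<'E'
from dock import *
c=manip.camera("side"); u=c["img"][200:345,230:420]; cv2.imwrite("pics/s6.png",cv2.resize(u[:,:,::-1],None,fx=4,fy=4,interpolation=cv2.INTER_CUBIC))
for r in manip.silhouettes("cartridge_green","side")[:1]: print(r["confidence"],r["pixel"],*fit([(c,r["region"].astype(np.float32))],CART,(.49,-.27,0),(-.1,.1)))
E
```

```text
time_s: 20.62
tool_pos: [0.4914, -0.1889, 0.0095]
ee_rot: [-0.0, 0.717, 0.697, 0.0]
ft_force: [-0.2, 2.4, 2.0]
width: 0.0381
grasp_force: 1.4
time_s: 21.12
tool_pos: [0.4905, -0.2237, 0.0094]
ee_rot: [-0.0, 0.716, 0.698, -0.0]
ft_force: [0.7, 4.3, 2.4]
width: 0.0384
grasp_force: 1.9
0.6 [327.0, 289.5] [ 0.4967 -0.2736 -0.0652] 0.12561649084091187
```

View pics/s6.png

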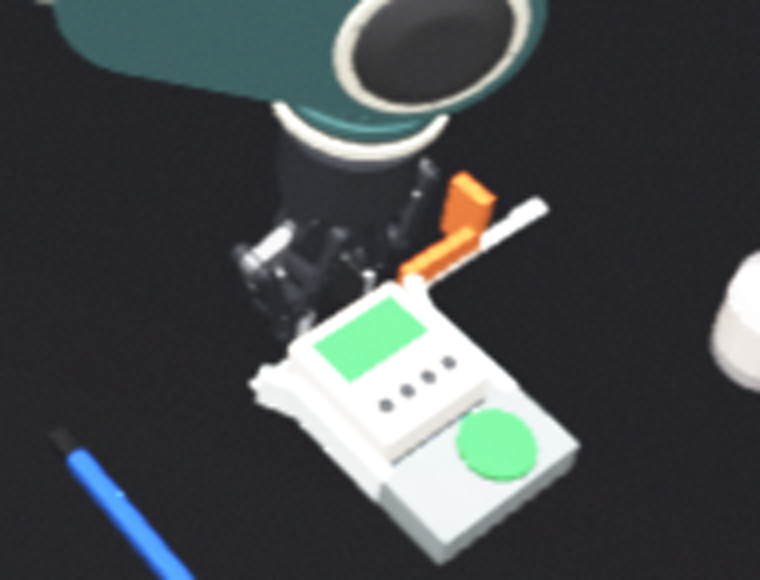

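Green is inside the dock with a small gap left at the stop. I'll push on in small steps until the contact force rises.

```bash
python3 -m inch '[-0.08,0,0,0,0,0,-0.1,-0.05,0,0,0,0,0,-0.1]'; python3 -m inch '[-0.05,0,0,0,0,0,-0.1,0,0,0,0,0,0,-0.1]'
```

```text
time_s: 21.38
tool_pos: [0.4903, -0.2287, 0.0094]
ee_rot: [-0.0, 0.716, 0.698, -0.0]
ft_force: [0.4, 2.7, 0.4]
width: 0.0383
grasp_force: 1.3
time_s: 21.55
tool_pos: [0.4902, -0.231, 0.0094]
ee_rot: [0.0, 0.716, 0.698, -0.0]
ft_force: [-0.9, 0.9, 0.3]
width: 0.0387
grasp_force: 0.0
```

```bash
python3 -m inch '[-0.05,0,0,0,0,0,-0.1,-0.05,0,0,0,0,0,-0.1]'; python3 -m inch '[-0.03,0,0,0,0,0,-0.1,0,0,0,0,0,0,-0.1]'
```

```text
time_s: 21.72
tool_pos: [0.4902, -0.2317, 0.0094]
ee_rot: [-0.003, 0.717, 0.697, 0.002]
ft_force: [-0.7, 48.7, 16.8]
width: 0.0386
grasp_force: 24.7
time_s: 21.88
tool_pos: [0.4903, -0.2316, 0.0094]
ee_rot: [-0.004, 0.716, 0.698, 0.003]
ft_force: [-1.9, 45.8, 15.5]
width: 0.0384
grasp_force: 22.5
```

Green is home: a 48 N contact with no further motion. Next I'll withdraw, then close the red (left) gate with closed fingers from the far side of the tab.

```bash
python3 -m inch '[0.2,0,0,0,0,0,-0.1,0.4,0,0,0,0,0,-0.1,0.6,0,0,0,0,0,-0.1,0.8,0,-0.7,0,0,0,-0.1,0.8,0,-1,0,0,0,-1,0.8,0,-1,0,0,0,-1,0.8,0.4,-1,0,0,0,-1,0.8,0.4,-0.5,0,0,0,-1,0.8,0.4,0,0,0,0,-1,0.8,0.4,0,0,0,0,-1]'; python3 -m inch '[0.8,0.4,0,0,0,-1,-1,0.8,0.4,0,0,0,-1,-1,0.8,0.3,0,0,0,-1,-1,0.8,0.3,0,0,0,-1,-1,0,0,0,0,0,-1,-1,0,0,0,0,0,-1,-1,0,0,0,0,0,-1,-1,0,0,0,0,0,-1,-1,0,0,0,0,0,-1,-1,0,0,0,0,0,-1,-1]';  python3 -m inch '[0,0,0,0,0,-1,-1,0,0,0,0,0,-1,-1,0,0,0,0,0,-1,-1,0,0,0,0,0,-1,-1,0,0,0,0,0,-1,-1,0,0,0,0,0,0,-1]'
python3 - <<'E'
from dock import *
s=manip.get_state();q=s["ee_rot"];yaw=2*np.arctan2(q[2],q[1]);print(s["tool_pos"],np.degrees(yaw))
d=np.array([.618,.2063])-s["tool_pos"][:2]; print("units tx,ty",(d@[np.cos(yaw),np.sin(yaw)])/.04,(d@[np.sin(yaw),-np.cos(yaw)])/.04)
E
```

```text
time_s: 22.72
tool_pos: [0.5585, 0.0161, 0.1551]
ee_rot: [0.001, 0.717, 0.698, 0.001]
ft_force: [0.9, -0.3, 0.0]
width: -0.0001
grasp_force: 0.0
time_s: 23.55
tool_pos: [0.5961, 0.147, 0.1529]
ee_rot: [0.0, 0.269, 0.963, -0.0]
ft_force: [0.4, -0.8, -0.2]
width: 0.0002
grasp_force: 0.0
time_s: 24.05
tool_pos: [0.5961, 0.147, 0.1529]
ee_rot: [0.0, 0.011, 1.0, -0.0]
ft_force: [-1.0, 0.4, 0.2]
width: -0.0002
grasp_force: 0.0
[0.5961 0.147  0.1529] 178.7662329106635
units tx,ty -0.5159304102944589 1.4951819189936142
```

```bash
python3 -m inch '[-0.3,0.5,0,0,0,0.1,-1,-0.2,0.5,0,0,0,0,-1,0,0.5,0,0,0,0,-1,0,0,0,0,0,0,-1,0,0,0,0,0,0,-1]'
python3 - <<'E'
from dock import *
s=manip.get_state();print(s["tool_pos"])
c=manip.camera("wrist"); save(c,"w7.png")
for r in manip.landmark_of("gate_left_tab","wrist")[:1]: print(r["confidence"],r["pixel"],at(c,r["pixel"],.049))
E
```

```text
time_s: 24.47
tool_pos: [0.618, 0.207, 0.1527]
ee_rot: [-0.0, 0.019, 1.0, -0.0]
ft_force: [-0.8, -0.6, 0.6]
width: 0.0
grasp_force: 0.0
[0.618  0.207  0.1527]
0.83 [256.3, 163.6] [0.589  0.2114 0.049 ]
```

View pics/w7.png

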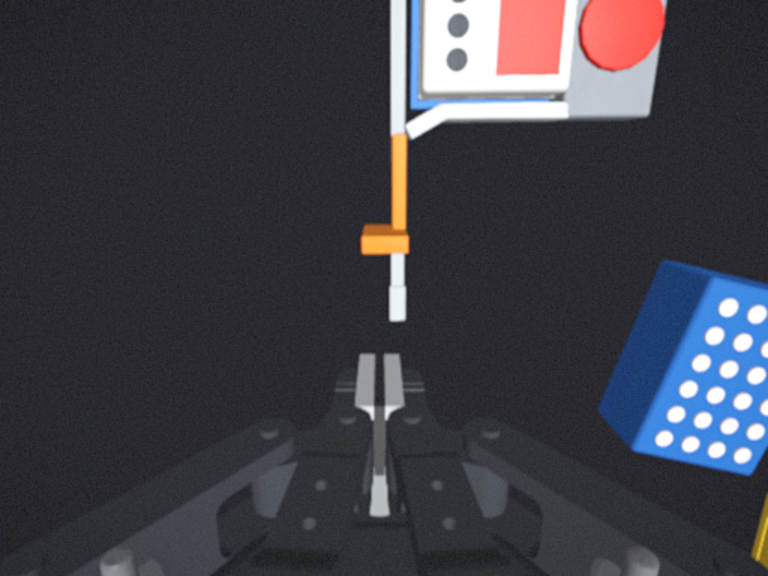

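The tab is at (385,240), in line with the closed fingers at (380,380). I'll descend to z ≈ 0.032, above the rail's end block, and push.

```bash
python3 -m inch '[0,0,0.8,0,0,0,-1,0,0,0.8,0,0,0,-1,0,0,0.7,0,0,0,-1,0,0,0.5,0,0,0,-1,0,0,0.2,0,0,0,-1,0,0,0,0,0,0,-1]'; python3 -m inch '[0.2,0,0,0,0,0,-1,0.2,0,0,0,0,0,-1,0.25,0,0,0,0,0,-1,0.25,0,0,0,0,0,-1,0.25,0,0,0,0,0,-1,0.25,0,0,0,0,0,-1,0.25,0,0,0,0,0,-1,0.25,0,0,0,0,0,-1,0.25,0,0,0,0,0,-1,0.2,0,0,0,0,0,-1]'; python3 -m inch '[0.15,0,0,0,0,0,-1,0.1,0,0,0,0,0,-1,0.05,0,0,0,0,0,-1,0,0,0,0,0,0,-1]'
```

```text
time_s: 25.07
tool_pos: [0.6172, 0.2055, 0.0312]
ee_rot: [-0.001, 0.019, 1.0, -0.0]
ft_force: [0.0, 0.1, -0.2]
width: -0.0001
grasp_force: 0.0
time_s: 25.9
tool_pos: [0.5229, 0.21, 0.033]
ee_rot: [-0.0, 0.019, 1.0, -0.0]
ft_force: [2.3, -0.5, 1.7]
width: -0.0003
grasp_force: 0.9
time_s: 26.23
tool_pos: [0.5162, 0.2102, 0.0338]
ee_rot: [0.006, 0.019, 1.0, 0.0]
ft_force: [45.9, -1.5, -22.1]
width: 0.0
grasp_force: 22.7
```

Contact came at x=0.516, a little earlier than predicted. I'll back off and check that the gate is fully shut.

```bash
python3 -m inch '[-0.3,0,0,0,0,0,-1,-0.7,0,0,0,0,0,-1,-0.5,0,-0.5,0,0,0,-1,0,0,-1,0,0,0,-1,0,0,-1,0,0,0,-1,0,0,-0.5,0,0,0,-1,0,0,0,0,0,0,-1]'
python3 - <<'E'
from dock import *
s=manip.get_state();print(s["tool_pos"])
c=manip.camera("wrist"); save(c,"w8.png")
for r in manip.landmark_of("gate_left_tab","wrist")[:1]: print(r["confidence"],r["pixel"],at(c,r["pixel"],.049))
for r in manip.silhouettes("cartridge_red","wrist")[:1]: print(r["confidence"],r["pixel"],*fit([(c,r["region"].astype(np.float32))],CART,(.47,.277,0),(-.1,.1)))
E
```

```text
time_s: 26.82
tool_pos: [0.5734, 0.2087, 0.1585]
ee_rot: [0.003, 0.019, 1.0, 0.001]
ft_force: [-0.2, 0.3, 0.6]
width: 0.0002
grasp_force: 0.0
[0.5734 0.2087 0.1585]
0.67 [254.4, 108.1] [0.5006 0.2135 0.049 ]
0.82 [323.1, 66.8] [ 0.471   0.2751 -0.0239] 0.039438068866729736
```

View pics/w8.png

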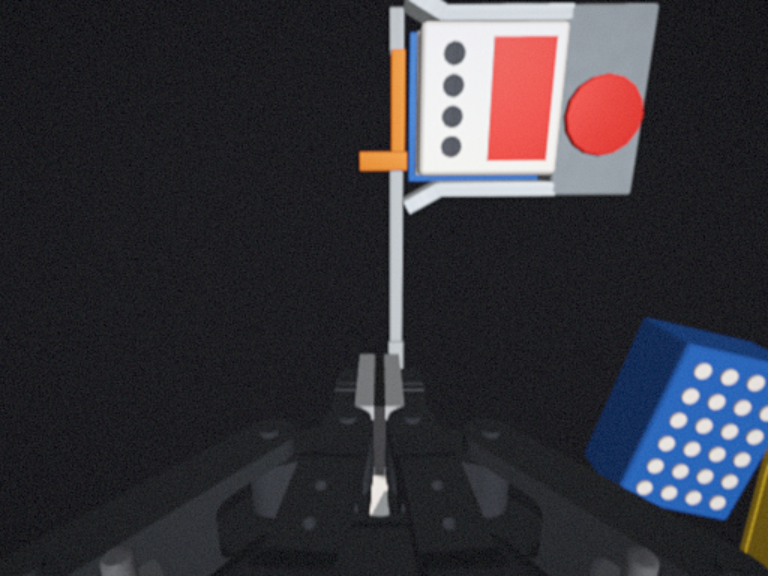

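```bash
python3 - <<'E'
from dock import *
c=manip.camera("wrist")
f=lambda p,z:at(c,np.array(p)/1.5,z)[:2]
print("bar end",f((398,50),.023),"tab faces",f((383,151),.049),f((383,172),.049),"rail ends",f((397,8),.004),f((397,345),.004))
print("lower flare tip",f((410,210),.024), "wall",f((500,195),.024),f((500,182),.024),"upper wall",f((500,20),.024),f((500,4),.024))
for n in("scene","side"):
    c=manip.camera(n)
    for k in("gate_left_tab","gate_right_tab"):
        for r in manip.landmark_of(k,n)[:1]: print(n,k,r["confidence"],r["pixel"],at(c,r["pixel"],.049)[:2])
E
```

```text
bar end [0.4397 0.2238] tab faces [0.4923 0.2135] [0.5029 0.2131] rail ends [0.4143 0.2246] [0.622  0.2192]
lower flare tip [0.5262 0.2287] wall [0.5194 0.2823] [0.5119 0.282 ] upper wall [0.4276 0.2786] [0.4201 0.2783]
scene gate_left_tab 0.48 [318.5, 192.1] [0.4934 0.2081]
scene gate_right_tab 0.47 [112.7, 253.8] [ 0.7121 -0.3798]
side gate_left_tab 0.57 [208.3, 172.4] [0.503  0.2185]
side gate_right_tab 0.7 [347.4, 247.4] [ 0.6085 -0.2246]
```

Measured travel is about 91 mm, so the gate may be several mm short. I'll push again lower on the tab, watching force against motion.

```bash
python3 -m inch '[0.3,0,0.5,0,0,0,-1,0.2,0,1,0,0,0,-1,0,0,1,0,0,0,-1,0,0,0.7,0,0,0,-1,0,0,0.2,0,0,0,-1,0,0,0,0,0,0,-1]'; python3 -m inch '[0.25,0,0,0,0,0,-1,0.25,0,0,0,0,0,-1,0.15,0,0,0,0,0,-1,0.1,0,0,0,0,0,-1,0.05,0,0,0,0,0,-1,0,0,0,0,0,0,-1]'
```

```text
time_s: 27.82
tool_pos: [0.5509, 0.2086, 0.0149]
ee_rot: [-0.002, 0.019, 1.0, -0.001]
ft_force: [0.3, 0.7, 0.1]
width: -0.0
grasp_force: 0.0
time_s: 28.32
tool_pos: [0.5199, 0.2103, 0.0178]
ee_rot: [0.001, 0.018, 1.0, 0.0]
ft_force: [-0.5, 0.0, 1.1]
width: 0.0001
grasp_force: 0.0
```

```bash
python3 -m inch '[0.1,0,0,0,0,0,-1,0.05,0,0,0,0,0,-1]'; python3 -m inch '[0.05,0,0,0,0,0,-1,0.05,0,0,0,0,0,-1]';  python3 -m inch '[0.05,0,0,0,0,0,-1,0,0,0,0,0,0,-1]'
```

```text
time_s: 28.48
tool_pos: [0.5167, 0.2103, 0.0181]
ee_rot: [0.004, 0.019, 1.0, 0.0]
ft_force: [37.4, -1.6, -13.4]
width: 0.0001
grasp_force: 18.6
time_s: 28.65
tool_pos: [0.5162, 0.2103, 0.0186]
ee_rot: [0.008, 0.019, 1.0, 0.001]
ft_force: [72.0, -1.4, -33.0]
width: -0.0001
grasp_force: 35.6
time_s: 28.82
tool_pos: [0.5162, 0.2103, 0.0188]
ee_rot: [0.01, 0.019, 1.0, 0.001]
ft_force: [79.1, 0.2, -39.0]
width: -0.0001
grasp_force: 38.8
```

```bash
python3 -m inch '[-0.2,0,0,0,0,0,-1,-0.5,0,0,0,0,0,-1,-0.5,0,-0.3,0,0,0,-1,-0.5,0,-1,0,0,0,-1,-0.8,0,-1,0,0,0,-1,-0.8,0,-1,0,0,0,-1,-0.8,0,-1,0,0,0,-1,-0.5,0,0,0,0,0,-1,0,0,0,0,0,0,-1]'
python3 - <<'E'
from dock import *
from scipy.optimize import minimize
def om(img):
    a=img.astype(int);R,G,B=a[...,0],a[...,1],a[...,2]; return ((R-B>60)&(R-G>25)).astype(np.float32)
# gate model: origin tab centre, x toward robot along travel, y across (dock inward)
for n in("scene","side"):
    c=manip.camera(n); old=cv2.resize(cv2.imread(f"pics/{n}0.png"),(512,384),interpolation=cv2.INTER_AREA)[:,:,::-1]
    save(c,n+"9.png")
    for tag,img,p0 in(("left0",old,(.59,.213)),("left1",c["img"],(.499,.213)),("right0",old,(.605,-.225)),("right1",c["img"],(.605,-.225))):
        m=om(img); s=1 if p0[1]>0 else -1
        ci=proj(c,[p0[0]-.02,p0[1],.02])[0]; k=np.zeros_like(m); cv2.circle(k,tuple(int(v) for v in ci),26,1,-1); m=m*k
        y0,y1=sorted((s*-.003,s*.023)); yb0,yb1=sorted((s*.003,s*.011))
        G=[box(-.005,.005,-.013,.013,.003,.049),box(-.065,-.005,yb0,yb1,.0,.023)]
        print(n,tag,m.sum(),*fit([(c,m)],G,(p0[0],p0[1],-.03*s)))
E
```

```text
time_s: 29.57
tool_pos: [0.6761, 0.2041, 0.1659]
ee_rot: [0.002, 0.019, 1.0, 0.0]
ft_force: [0.2, -0.6, -0.9]
width: 0.0002
grasp_force: 0.0
scene left0 162.0 [ 0.5868  0.2094 -0.0518] 0.2088267207145691
scene left1 0.0 [ 0.499  0.213 -0.03 ] 1.0
scene right0 164.0 [ 0.6058 -0.2285  0.0322] 0.14144271612167358
scene right1 162.0 [ 0.6074 -0.2282  0.0509] 0.16281551122665405
side left0 242.0 [ 0.5952  0.218  -0.0463] 0.14794009923934937
side left1 277.0 [ 0.5035  0.2168 -0.0805] 0.5266011953353882
side right0 306.0 [ 0.613 -0.222 -0.004] 0.16032999753952026
side right1 253.0 [ 0.6129 -0.2221  0.0094] 0.3114168047904968
```

The gate stops at the same rigid position at 46, 72 and 79 N. Its bar now spans 0.4397 to 0.500, centred on the dock axis at 0.470, so it is fully shut. One last check of the cartridges and bystanders, then I'll hand in.

```bash
python3 - <<'E'
from dock import *
c=manip.camera("side"); b=dict(c); old=cv2.resize(cv2.imread("pics/side0.png"),(512,384),interpolation=cv2.INTER_AREA)[:,:,::-1]
for k,p in(("cartridge_green",(.492,-.281,0)),("cartridge_red",(.472,.277,0)),("cartridge_untagged",(.765,.1965,-.46))):
    for r in manip.silhouettes(k,"side")[:1]: print(k,r["confidence"],r["pixel"],*fit([(c,r["region"].astype(np.float32))],CART,p,(-.05,.05)))
for k in("bottle_0","marker_pen","tip_box"):
    for r in manip.landmark_of(k,"side")[:2]: print(k,round(r["confidence"],2),np.round(r["pixel"]),at(c,r["pixel"],0)[:2])
E
```

```text
cartridge_green 0.87 [329.2, 293.2] [ 0.4972 -0.2797  0.0671] 0.1631658673286438
cartridge_red 0.8 [190.9, 176.7] [ 0.4748  0.2802 -0.09  ] 0.21656209230422974
cartridge_untagged 0.87 [279.0, 153.8] [ 0.7634  0.1957 -0.4829] 0.05953323841094971
bottle_0 0.73 [419. 291.] [ 0.6808 -0.3929]
bottle_0 0.58 [137. 186.] [0.332  0.3432]
marker_pen 0.91 [263. 335.] [ 0.322  -0.2612]
tip_box 0.83 [220. 135.] [0.6824 0.425 ]
```

```bash
python3 -c "
from station import manip
print(manip.sign_off())"
```

```text
the job is handed in; nothing more can be done
None
```

The job is handed in (no verdict was returned): green is home in the right dock with its gate left open, red is home in the left dock, and the bystanders look undisturbed. The left gate is pushed to a hard stop and centred on its mouth, but the cameras measured only about 91 of its 100 mm travel, so full closure is my judgement.

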